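Hang the hand sander on the spring-balanced bench arm

TASK

Pick the hand sander up off the shoemaker's bench and hang it on the spring-balanced arm, with the raised crown of its bail sitting in the hook. Let it down slowly, two or three centimetres a second, going with the hook as the arm swings down under it, and let go only when the arm carries the whole weight and would neither drop nor spring up: no dropping, no snatching, no forcing the arm down to its bottom stop. Leave it hanging level and still, and leave the other things on the bench where they are.

Things in the scene. Friction and masses are not known exactly. Their poses are not given: they have to be found in the camera images.
- sander: Grey and black hand sander standing on its pad, 185 (x) by 92 mm (y), housing 70 mm high, with an upright rigid steel bail of 10 mm round bar along it. Origin: centre of the pad's underside, x along sander and bail, z up. Weighs 0.33 to 0.87 kg, different each time, balanced about its middle; either way round is alike for hanging.
- bail_crown (a point): Underside of the bail's raised crown, (0, 0, 127 mm) in the sander's frame, same axes. The crown is a kink in the middle of the bail, 12 mm higher than the shoulders: flat 10 mm, flanks at 45 degrees down to |x| = 17 mm. When the sander hangs properly this point lies on hook_seat.
- bail_shoulder (a point): Place to pinch the bail from above: centreline of one level shoulder, (48, 0, 120 mm) in the sander's frame; the other shoulder mirrors it at x = -48. Shoulders are straight from |x| = 17 to 70 mm, legs at |x| = 80. 45 mm of clear space below them; gripping here leaves room for the hook in the middle.
- balancer: Spring-balanced tool arm bolted to the bench: 120 mm square base plate, column and fork 275 mm high, two parallel aluminium links 260 mm long, 30 mm wide, with a coil spring on top, at their end a grey head with the hook. Origin: centre of the plate's underside; the arm points along its own -y, z up. Unladen, the links rise 0.27 rad from the column to the head.
- hook_seat (a point): Top of the hook's 8 mm rod at its lowest place (13 mm long), about 293 mm above the bench unladen. Axes as the balancer's. The rod comes from the head (middle 60 mm towards the column, 20 mm wide, top 29 mm above this point), dips 10 mm into the seat and turns up to the nose. The bail, crosswise to the arm, is passed over the nose and lowered. The head stays upright as the arm sinks.
- hook_nose (a point): Free end of the hook's rod (centre of its round end, radius 4 mm): 22 mm farther from the column than the seat, its top 18 mm above the seat.
- balance_arm (a joint): How far the arm has sunk, rad: 0 = unladen at its upper stop, 0.62 = bottom stop. The spring holds it up until about 2 N hang on the hook; each further newton sinks the hook some 20 mm: 25 to 135 mm for this sander. The hook goes down on the links' arc of 260 mm radius, so it also shifts up to 9 mm outwards and back: go with it. Lightly damped: let go out of balance, it jumps.
- last: Wooden shoe last, 225 mm long, 100 mm high, lying on its sole. Bystander. Origin: under its middle.
- hammer: Hammer lying on the bench. Bystander.
- glue_tin: Round tin 72 mm across, 100 mm high. Bystander. Origin: centre of its underside.
- tack_jar: Jar 56 mm across, 75 mm high. Bystander. Origin: centre of its underside.
- thread_cone: Brown cone, 60 mm across, 100 mm high. Bystander. Origin: centre of its underside.
- glue_brush: Brush lying on the bench. Bystander.
- sole_stack: Stack of four soling pieces, 100 by 75 by 32 mm. Bystander. Origin: centre of its underside.

How it is judged:
By the outcome, as a careful person would: the job done as asked, in the order asked, and still so for the second after the job is handed in, with the robot touching nothing.
It also fails if it takes over 69 s, if anything falls off the work surface, if the arm or the gripper's body presses on something with over 40 N, if the wrist force passes 120 N, or if a joint passes its speed limit or range.

ROBOT

A 6-joint arm with a two-finger parallel gripper is mounted at the origin on the work surface. World frame = base frame: x ahead of the robot, y to its left, z up, the work surface at z = 0. Lengths are in m, angles in rad, forces in N, time in s.
With the tool pointing down it reaches from about 0.325 to 0.925 m from the base axis. Payload 3.1 kg.
Tool frame: the origin (TCP) lies at the centre of the arm's flange, where the gripper is bolted on; the fingertips stand 173 mm ahead of it and the grasp point (between the pads) lies 155 mm ahead of it; z points along the fingers, y is the line along which they close (so a half turn about z gives the same grasp; the last joint's range is limited). The gripper opens to 85 mm and grips with 20 to 120 N. Pads are 22 mm wide; open, the fingers measure 114 mm over their backs; the gripper's body (76 mm by 85 mm) begins 54 mm behind the grasp point. The pads swing forward as they close: fully open they stand 13 mm farther back than shut.
Start: joints at [1.06, 0.217, 1.613, -0, 1.311, -0.112], TCP at [0.243, 0.576, 0.405] pointing down, gripper open.
Joint ranges: [-2.75, 2.75], [-0.78, 2.1], [0.31, 2.55], [-1.13, 4.27], [0.13, 2.63], [-2.58, 2.58]. Speed limits (rad/s): [2.79, 2.79, 3.14, 3.14, 3.14, 3.14].

INTERFACE

Orientations are given as a unit quaternion [x, y, z, w].
In Python, from bench import ctrl gives the robot as it stands.
- The arm moves only by the tool servo_tool, never from a script. Its argument "targets" is a list of rows, each a list of 4 numbers: the shift along the tool's x, y, z in cm, then the turn about the tool's z in rad. A call has exactly 5 rows; each row is the pose to reach, as a shift and turn from the pose commanded when the call began, along the tool's axes at that moment; what a row does not reach only later rows make up. A row lasts 1/12 s, in which the tool goes at most 41.7 mm and 7.16 degrees, less where a joint would pass 70% of its speed; a pose out of reach is approached as far as the arm can. A call with a gripper value outside its range is refused whole. "jaw" is the gripper command: -1 is shut, 1 is fully open, values between are in proportion, set as the call begins (left out, the last holds). The fingers move at their own pace and stop on an object; "force" is the grip in N (left out, the last holds). Time passes only in rows, so rows that repeat a pose let the fingers close, or fill a call up. It gives the time, the measured TCP pose, the force, the opening and the grip force at its end, in the units of the state.
- ctrl.get_state(): the state, without advancing time (a new reading comes with each control period).
- ctrl.camera(name): name is "side" or "top"; returns the picture (420x560x3 uint8, red, green, blue); there is no depth.
- ctrl.camera_model(name): a dict with "fx", "fy", "cx", "cy" (pixels), "D" ([k1, k2, p1, p2, k3] as OpenCV has them; the pictures are not rectified), "camera_from_world" (4x4, takes a point from world to camera coordinates). Camera axes: x right, y down, z forward; pixel columns grow to the right and rows downward; lengths in m; the calibration is good to about 2 mm. A picture is of the moment at which its call begins. camera_model takes no time and is no camera call.
- ctrl.job_done(): hands the job in; it is judged then, once.
The state is a dict: "time_s": time; "joint_positions": joint angles; "joint_vel": joint speeds; "effort": joint torques, N m; "position": TCP position; "eef_rot": TCP orientation; "contact_force": force on the tool from outside, world axes, zero at the start; "moment": the same for the moment, N m; "opening": finger opening in m; "finger_force": force on a finger pad.
Only numpy, scipy, OpenCV 4.12 (cv2) and the standard library are available. Lean on these libraries where they do the work, as an engineer would, in place of code of your own. Each camera call takes 0.05 s, during which the arm holds its last target. There are 200 camera calls.

## Working session

There is one attempt and no reset: what is moved stays moved. The work goes in short steps, Python scripts to look and compute and a tool call to move; the robot and the scene stay as the last step left them, time stands still between calls to the robot, and variables do not carry over. Pictures are saved under pics/ and viewed, at most 10 in all, crops included, and the job is handed in when it is done.

Besides the shell and the picture viewer there is one more tool, called after "Emit:" as name(argument=value, ...) on one line, values as JSON. servo_tool: Moves the arm, as the interface text tells. Its arguments: {"type":"object","properties":{"targets":{"type":"array","items":{"type":"array","items":{"type":"number"}}},"jaw":{"type":"number"},"force":{"type":"number"}},"required":["targets"]}

```bash
mkdir -p pics; python3 - <<'E'
from bench import ctrl
import cv2,numpy as np
for n in("side","top"):
    im=ctrl.camera(n); cv2.imwrite(f"pics/{n}0.png",im[:,:,::-1])
    m=ctrl.camera_model(n); print(n,m["fx"],m["fy"],m["cx"],m["cy"],m["D"]); T=np.array(m["camera_from_world"]); print(T.round(3), (-T[:3,:3].T@T[:3,3]).round(3))
s=ctrl.get_state(); print(s)
E
```

```text
side 447.7074254613586 447.7074254613586 282.81576600890867 208.72329463491687 [-0.09623852  0.          0.          0.          0.        ]
[[ 0.812 -0.584  0.004 -0.453]
 [-0.323 -0.454 -0.831  0.328]
 [ 0.487  0.673 -0.557  1.092]
 [ 0.     0.     0.     1.   ]] [-0.059 -0.851  0.882]
top 409.7443310430127 409.7443310430127 281.0027068862059 205.80094095689313 [-0.11240087  0.          0.          0.          0.        ]
[[-1.000e-03 -1.000e+00 -4.000e-03 -1.000e-03]
 [-9.970e-01  1.000e-03 -7.500e-02  5.590e-01]
 [ 7.500e-02  4.000e-03 -9.970e-01  1.479e+00]
 [ 0.000e+00  0.000e+00  0.000e+00  1.000e+00]] [ 0.446 -0.007  1.516]
{'time_s': 0.1, 'joint_positions': array([ 1.05977888e+00,  2.17712221e-01,  1.61476727e+00,  3.28384041e-05,
        1.31128762e+00, -1.12213511e-01]), 'joint_vel': array([-0.00176017, -0.00221748, -0.00273949, -0.00073941,  0.00024544,
       -0.00076832]), 'effort': array([-8.68086099e-04, -3.98074722e+01, -3.04972100e+01, -2.27875817e-04,
        4.26433733e-03, -5.27872402e-06]), 'position': array([0.24250868, 0.575653  , 0.40348099]), 'eef_rot': array([ 1.98087212e-01,  9.80183796e-01, -1.03000418e-03, -3.48441858e-04]), 'contact_force': array([0.23514082, 0.03046833, 0.54172815]), 'moment': array([ 0.0167596 ,  0.02990402, -0.00441123]), 'finger_force': 0.0, 'opening': 0.08522967602430202}
```

View pics/side0.png

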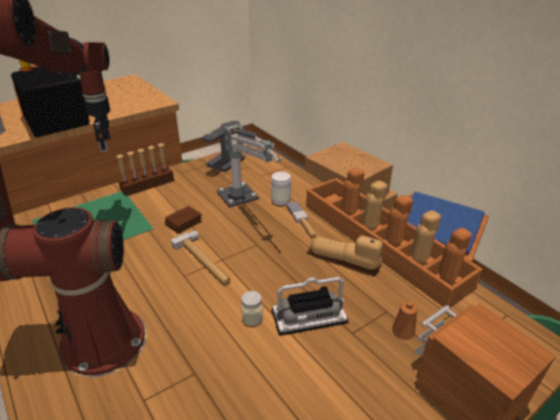

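View pics/top0.png

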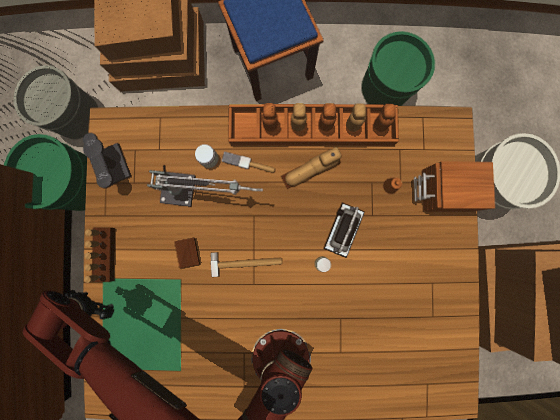

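The side view shows the sander at about (310,305) and the balancer column at (237,170), with its hook near (278,158). In the top view the sander is at (344,230), and the balancer base is at (175,188) with its arm pointing right to a hook near (260,190). I'll zoom in on both.

```bash
python3 - <<'E'
import cv2,numpy as np
s=cv2.imread("pics/side0.png");t=cv2.imread("pics/top0.png")
def c(im,x,y,w,h,k): return cv2.resize(im[y:y+h,x:x+w],(w*k,h*k),interpolation=cv2.INTER_CUBIC)
a=np.hstack([c(s,265,270,95,70,4),c(t,300,190,95,70,4)])
b=np.hstack([c(s,200,115,95,100,4),c(t,145,150,0+130//1,75,3)[:, :390].copy() if 0 else cv2.resize(t[155:215,145:275],(390,180),interpolation=cv2.INTER_CUBIC)[:400] if 0 else cv2.copyMakeBorder(cv2.resize(t[160:215,180:275],(380,220),interpolation=cv2.INTER_CUBIC),0,180,0,0,cv2.BORDER_CONSTANT)])
o=np.vstack([a,b])[:600]; print(o.shape); cv2.imwrite("pics/crop0.png",o)
E
```

```text
(600, 760, 3)
```

View pics/crop0.png

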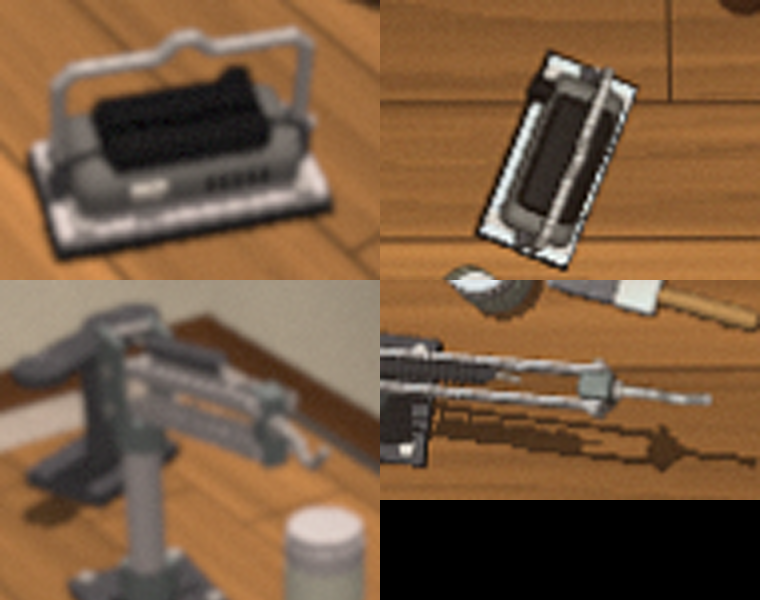

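The crops show these points:
- **Bail, side view:** ends at (280,288) and (340.5,278), crown at (311,279).
- **Bail, top view:** ends at (356,208) and (340.5,252), crown at (349,228.5).
- **Hook nose:** about (262,190) in the top view and (280,160) in the side view.
- **Head centre, top view:** (234,186.5).

```bash
cat > h.py <<'E'
from bench import ctrl
import cv2,numpy as np
def ray(n,p):
    m=ctrl.camera_model(n);K=np.array([[m["fx"],0,m["cx"]],[0,m["fy"],m["cy"]],[0,0,1]])
    u=cv2.undistortPoints(np.array([[p]],float),K,np.array(m["D"]))[0,0]
    T=np.array(m["camera_from_world"]);R=T[:3,:3]
    d=R.T@np.array([u[0],u[1],1]);return -R.T@T[:3,3],d/np.linalg.norm(d)
def plane(n,p,z):
    o,d=ray(n,p);return o+d*(z-o[2])/d[2]
def tri(ps,pt):
    a,d=ray("side",ps);b,e=ray("top",pt)
    s=np.linalg.lstsq(np.c_[d,-e],b-a,rcond=None)[0]
    p,q=a+d*s[0],b+e*s[1];return (p+q)/2,np.linalg.norm(p-q)
def pix(n,P):
    m=ctrl.camera_model(n);K=np.array([[m["fx"],0,m["cx"]],[0,m["fy"],m["cy"]],[0,0,1]])
    T=np.array(m["camera_from_world"])
    return cv2.projectPoints(np.array(P,float).reshape(-1,3),cv2.Rodrigues(T[:3,:3])[0],T[:3,3],K,np.array(m["D"]))[0][:,0]
E
python3 - <<'E'
from h import *
np.set_printoptions(precision=4,suppress=True)
a=plane("top",(355.9,207.6),.12);b=plane("top",(340.4,251.6),.12)
print("bail top",a,b,(a+b)/2,np.linalg.norm(a-b),np.arctan2(*(a-b)[[1,0]]))
a2=plane("side",(279.6,287.8),.12);b2=plane("side",(340.3,278),.12)
print("bail side",a2,b2,(a2+b2)/2,np.linalg.norm(a2-b2),np.arctan2(*(b2-a2)[[1,0]]))
print("crown",tri((310.9,279),(348.8,228.4)))
# pad corners (top), pad outline on floor
c=[plane("top",(300+(x-380)/4-.4,190+y/4-.4),.006) for x,y in((548,50),(637,90),(567,270),(478,236))]
print("pad",np.array(c),np.mean(c,0))
n=plane("top",(261.7,189.7),.307);print("nose",n,tri((279.7,159.8),(261.7,189.7)))
h=plane("top",(233.9,186.4),.322);print("head",h,np.linalg.norm((n-h)[:2]),np.arctan2(*(n-h)[[1,0]]))
# balancer plate colour-free: column line between links
l1=[plane("top",(180+x/4-.4,160+y/4-.4),z) for x,y,z in((0,72,.275),(215,90,.33))]
l2=[plane("top",(180+x/4-.4,160+y/4-.4),z) for x,y,z in((0,106,.275),(215,126,.33))]
print("links",l1,l2)
E
```

```text
bail top [ 0.5446 -0.2581  0.12  ] [ 0.3947 -0.2033  0.12  ] [ 0.4697 -0.2307  0.12  ] 0.15962013002424974 -0.35076216310730784
bail side [ 0.4001 -0.205   0.12  ] [ 0.5432 -0.2648  0.12  ] [ 0.4716 -0.2349  0.12  ] 0.15510184923715964 -0.39601868076434654
crown (array([ 0.4741, -0.2318,  0.1291]), np.float64(0.0018414953429343164))
pad [[ 0.5731 -0.2256  0.006 ]
 [ 0.5359 -0.3081  0.006 ]
 [ 0.3702 -0.2411  0.006 ]
 [ 0.4017 -0.1593  0.006 ]] [ 0.4702 -0.2335  0.006 ]
nose [0.5851 0.0551 0.307 ] (array([0.5858, 0.0555, 0.3007]), np.float64(0.00020214478225906497))
head [0.5933 0.1362 0.322 ] 0.08148977662393964 -1.6716914440108863
links [array([0.627 , 0.3102, 0.275 ]), array([0.605, 0.137, 0.33 ])] [array([0.6006, 0.3097, 0.275 ]), array([0.5785, 0.1368, 0.33  ])]
```

Emit:
servo_tool(targets=[[-1.5,-1.7,0,0],[-3.8,-4.4,0,0],[-6.1,-7,0,0],[-8.4,-9.6,0,0],[-10.7,-12.2,0,0]], jaw=1, force=110)

```text
time_s: 0.52
position: [0.2938, 0.4204, 0.4039]
eef_rot: [0.198, 0.98, -0.001, -0.0]
contact_force: [0.1, 0.2, 0.4]
opening: 0.0851
finger_force: 0.0
```

Emit:
servo_tool(targets=[[-2.3,-2.6,0,0],[-4.6,-5.2,0,0],[-6.9,-7.9,0,0],[-9.2,-10.5,0,0],[-11.5,-13.1,0,0]])

```text
time_s: 0.93
position: [0.3488, 0.2549, 0.4043]
eef_rot: [0.198, 0.98, -0.0, -0.0]
contact_force: [1.5, -0.6, -0.0]
opening: 0.0856
finger_force: 0.0
```

Emit:
servo_tool(targets=[[-2.3,-2.6,0,0],[-4.6,-5.2,0,0],[-6.9,-7.9,0,0],[-9.2,-10.5,0,0],[-11.5,-13.1,0,0]])

```text
time_s: 1.35
position: [0.4039, 0.0896, 0.4044]
eef_rot: [0.198, 0.98, 0.0, -0.0]
contact_force: [1.0, 0.7, -0.1]
opening: 0.0853
finger_force: 0.0
```

Emit:
servo_tool(targets=[[-2.3,-2.6,0,0],[-4.6,-5.2,0,0],[-6.9,-7.9,0,0],[-9.2,-10.5,0,0],[-11.5,-13.1,0,0]])

```text
time_s: 1.77
position: [0.4591, -0.0759, 0.4043]
eef_rot: [0.198, 0.98, 0.0, -0.0]
contact_force: [0.9, 0.3, 0.8]
opening: 0.0856
finger_force: 0.0
```

Emit:
servo_tool(targets=[[-2.3,-2.6,0,0],[-4.6,-5.2,0,0],[-6.9,-7.9,0,0],[-9.2,-10.5,0,0],[-9.2,-10.5,0,-0.023]])

```text
time_s: 2.18
position: [0.5042, -0.2116, 0.4044]
eef_rot: [0.189, 0.982, -0.002, 0.001]
contact_force: [-0.6, 1.1, 0.3]
opening: 0.0854
finger_force: 0.0
```

Emit:
servo_tool(targets=[[-0.8,-1,0,0],[-1.7,-2.1,0,0],[-2.6,-3.2,0,0],[-2.6,-3.2,2.5,0],[-2.6,-3.2,5,0]])

```text
time_s: 2.6
position: [0.517, -0.2473, 0.3567]
eef_rot: [0.187, 0.982, -0.001, 0.003]
contact_force: [0.2, -0.3, 0.4]
opening: 0.0853
finger_force: 0.0
```

Emit:
servo_tool(targets=[[0,0,2,0],[0,0,4,0],[0,0,6,0],[0,0,7.3,0],[0,0,7.3,0]])

```text
time_s: 3.02
position: [0.5144, -0.245, 0.2781]
eef_rot: [0.187, 0.982, 0.001, -0.003]
contact_force: [-0.9, 0.2, -1.0]
opening: 0.0853
finger_force: 0.0
```

```bash
python3 - <<'E'
from h import *
s=ctrl.get_state();print(s["position"],s["eef_rot"],s["contact_force"])
im=ctrl.camera("side");cv2.imwrite("pics/s1.png",cv2.resize(im[190:350,230:390,::-1],(600,600),interpolation=cv2.INTER_CUBIC))
E
```

```text
[ 0.51442726 -0.24498314  0.27808931] [ 0.18655096  0.98243919  0.00125182 -0.00322495] [-0.85743455  0.19626612 -1.02834517]
```

View pics/s1.png

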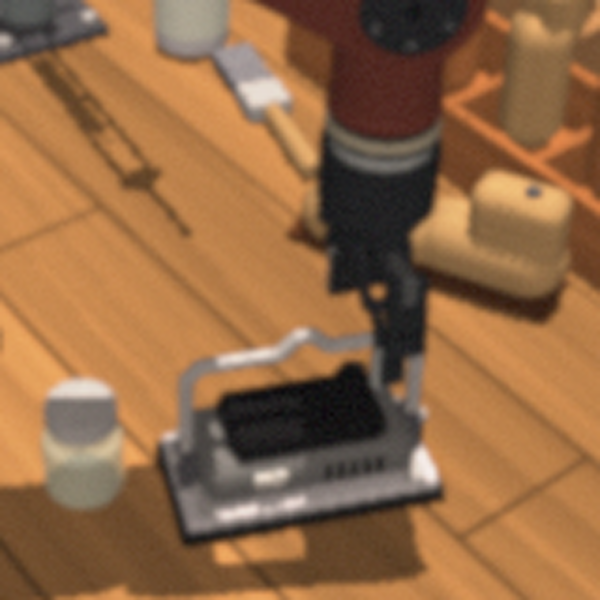

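The open fingers straddle the right-hand shoulder, at about (400,350) in the crop. I'll close on it.

Emit:
servo_tool(targets=[[0,-0.3,0.2,0],[0,-0.4,0.3,0],[0,-0.4,0.3,0],[0,-0.4,0.3,0],[0,-0.4,0.3,0]])

```text
time_s: 3.48
position: [0.5145, -0.2499, 0.2796]
eef_rot: [0.187, 0.982, -0.0, 0.001]
contact_force: [0.0, 0.1, 0.4]
opening: 0.0852
finger_force: 0.0
```

Emit:
servo_tool(targets=[[0,0,0,0],[0,0,0,0],[0,0,0,0],[0,0,0,0],[0,0,0,0]], jaw=-1, force=110)

```text
time_s: 3.9
position: [0.5142, -0.2496, 0.2787]
eef_rot: [0.187, 0.982, 0.0, -0.0]
contact_force: [-0.0, 0.4, 0.2]
opening: 0.0255
finger_force: 0.0
```

Emit:
servo_tool(targets=[[0,0,0,0],[0,0,0,0],[0,0,0,0],[0,0,0,0],[0,0,0,0]])

```text
time_s: 4.32
position: [0.5143, -0.2498, 0.2786]
eef_rot: [0.187, 0.982, -0.0, 0.0]
contact_force: [1.9, -1.8, -2.3]
opening: 0.0063
finger_force: 107.5
```

Emit:
servo_tool(targets=[[0,0,0,0],[0,0,0,0],[0,0,0,0],[0,0,0,0],[0,0,0,0]])

```text
time_s: 4.73
position: [0.5143, -0.2496, 0.2786]
eef_rot: [0.187, 0.982, -0.0, 0.0]
contact_force: [1.3, -1.7, -2.2]
opening: 0.0061
finger_force: 107.5
```

```bash
python3 - <<'E'
from h import *
s=ctrl.get_state();print(s["position"],s["eef_rot"],s["contact_force"],s["moment"],s["opening"],s["finger_force"])
im=ctrl.camera("side");cv2.imwrite("pics/s2.png",cv2.resize(im[230:350,250:370,::-1],(600,600),interpolation=cv2.INTER_CUBIC))
E
```

```text
[ 0.51426787 -0.24963778  0.27861168] [ 1.86761731e-01  9.82405233e-01 -5.23096599e-06  1.20801295e-04] [ 1.3327971  -1.69969554 -2.22841125] [-0.29549554 -0.23005424  0.06176444] 0.0060851204357690305 107.5170350074768
```

View pics/s2.png

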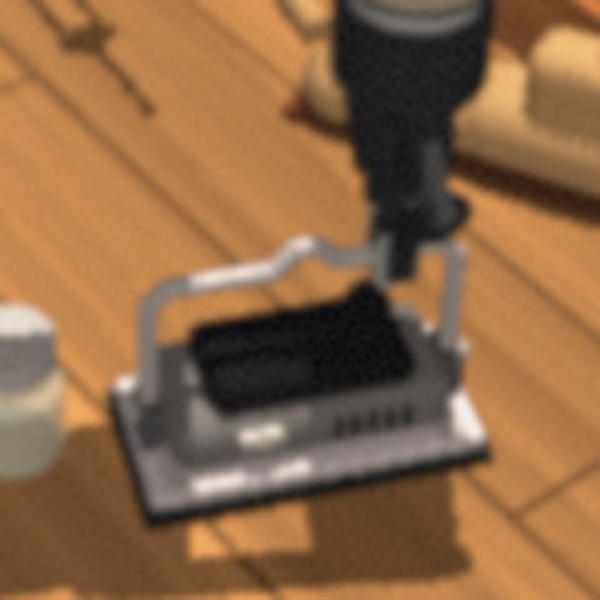

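The fingers hold the shoulder near (400,250) in the crop and the sander still stands level. I'll lift it and weigh it.

Emit:
servo_tool(targets=[[0,0,-0.2,0],[0,0,-0.6,0],[0,0,-1.2,0],[0,0,-2,0],[0,0,-3,0]])

```text
time_s: 5.2
position: [0.5136, -0.2491, 0.3082]
eef_rot: [0.187, 0.982, 0.001, -0.001]
contact_force: [0.5, 0.2, -7.7]
opening: 0.0062
finger_force: 107.5
```

Emit:
servo_tool(targets=[[0,0,-1.2,0],[0,0,-2.6,0],[0,0,-4,0],[0,0,-5.4,0],[0,0,-6.8,0]])

```text
time_s: 5.62
position: [0.5142, -0.2496, 0.3788]
eef_rot: [0.187, 0.982, -0.0, 0.001]
contact_force: [0.5, -0.6, -6.2]
opening: 0.0064
finger_force: 107.4
```

Emit:
servo_tool(targets=[[0,0,-1.4,0],[0,0,-2.8,0],[0,0,-4.2,0],[0,0,-5.6,0],[0,0,-7,0]])

```text
time_s: 6.03
position: [0.5139, -0.2494, 0.4487]
eef_rot: [0.187, 0.982, -0.0, 0.0]
contact_force: [-0.6, 0.1, -7.3]
opening: 0.0059
finger_force: 107.4
```

Emit:
servo_tool(targets=[[0,0,-1.4,0],[0,0,-2.6,0],[0,0,-3.4,0],[0,0,-3.7,0],[0,0,-3.7,0]])

```text
time_s: 6.45
position: [0.5143, -0.2497, 0.4851]
eef_rot: [0.187, 0.982, -0.0, 0.001]
contact_force: [-0.1, -1.9, -7.5]
opening: 0.006
finger_force: 107.6
```

Emit:
servo_tool(targets=[[0,0,0,0],[0,0,0,0],[0,0,0,0],[0,0,0,0],[0,0,0,0]])

```text
time_s: 6.87
position: [0.5142, -0.2496, 0.483]
eef_rot: [0.187, 0.982, 0.0, -0.001]
contact_force: [-0.1, 0.0, -7.4]
opening: 0.0062
finger_force: 107.6
```

```bash
python3 - <<'E'
from h import *
F=[]
for i in range(6):
    im=ctrl.camera("side");s=ctrl.get_state();F.append(np.r_[s["contact_force"],s["moment"]])
F=np.array(F);print(F.mean(0).round(2),F.std(0).round(2),s["position"],s["eef_rot"],s["opening"],s["time_s"])
t=ctrl.camera("top")
cv2.imwrite("pics/t3full.png",t[:,:,::-1]);cv2.imwrite("pics/s3full.png",im[:,:,::-1])
a=cv2.resize(im[120:320,220:400,::-1],(540,600),interpolation=cv2.INTER_CUBIC)
cv2.imwrite("pics/s3.png",a)
E
```

```text
[ 0.13 -0.3  -7.18 -0.12 -0.3  -0.  ] [0.43 0.66 0.75 0.03 0.02 0.02] [ 0.51421875 -0.24966833  0.48369053] [ 1.86822292e-01  9.82393725e-01  2.03992302e-06 -4.93747046e-06] 0.0061678026594983604 7.1667
```

View pics/s3.png

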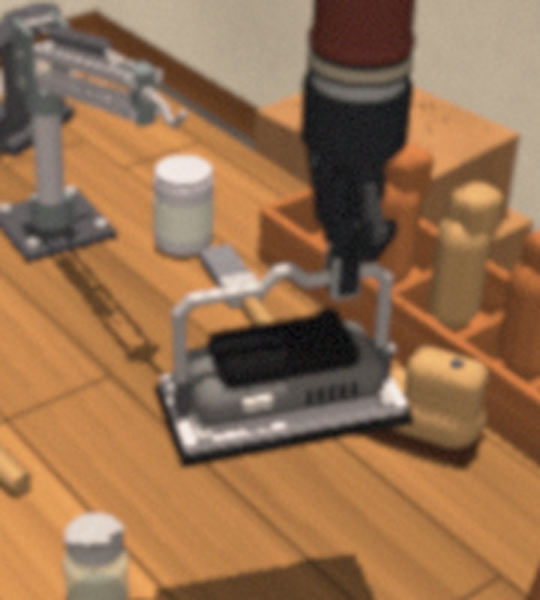

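The sander hangs nearly level from the gripper, with bail ends at about (280,219) and (348,211) in the full image and the crown at (315,210). The hook nose is at about (280,160). I'll check the tilt numerically.

```bash
python3 - <<'E'
from h import *
np.set_printoptions(precision=3,suppress=True)
t0=pix("side",[[.4716-.08*.93,-.2329+.08*.367,.12],[.4716+.08*.93,-.2329-.08*.367,.12],[.4716,-.2329,.137]])
t1=pix("side",[[.4716-.08*.93,-.2329+.08*.367,.325],[.4716+.08*.93,-.2329-.08*.367,.325],[.4716,-.2329,.342]])
print("before pred",t0,"now pred",t1)
# pad white top edge segments: dark pad bottom corners prediction level
for z in(0,.205):
    P=[[.4716+a*.0925*.93+b*.046*.367,-.2329-a*.0925*.367+b*.046*.93,z] for a,b in((-1,-1),(1,-1))]
    print(z,pix("side",P))
print(pix("side",[[.585,.0555,.307]]))
E
```

```text
before pred [[278.288 287.933]
 [340.463 276.974]
 [310.136 277.28 ]] now pred [[278.074 218.767]
 [347.481 208.866]
 [313.734 207.298]]
0 [[277.917 336.149]
 [347.476 322.3  ]]
0.205 [[277.648 275.138]
 [355.253 261.901]]
[[279.521 157.857]]
```

Emit:
servo_tool(targets=[[0,0.5,0,0],[0,1.5,0,0],[0,3,0,0],[0,5,0,0],[0,7.2,0,0]])

```text
time_s: 7.63
position: [0.5409, -0.1817, 0.4838]
eef_rot: [0.187, 0.982, 0.0, 0.0]
contact_force: [-0.7, 0.1, -7.7]
opening: 0.0062
finger_force: 107.6
```

Emit:
servo_tool(targets=[[-0.1,2.4,0,0],[-0.1,4.9,0,0],[-0.2,7.4,0,0],[-0.2,9.9,0,0],[-0.2,12.4,0,0]])

```text
time_s: 8.05
position: [0.5884, -0.0659, 0.4838]
eef_rot: [0.187, 0.982, 0.0, 0.0]
contact_force: [0.7, -0.8, -7.9]
opening: 0.0059
finger_force: 107.6
```

Emit:
servo_tool(targets=[[0,2.5,0,-0.03],[-0.1,5,0,-0.09],[-0.2,7.2,0,-0.15],[-0.2,8.9,0,-0.21],[-0.2,9.8,0,-0.258]])

```text
time_s: 8.47
position: [0.6263, 0.0258, 0.4836]
eef_rot: [0.056, 0.998, 0.001, 0.0]
contact_force: [0.1, 0.4, -7.0]
opening: 0.0059
finger_force: 107.6
```

Emit:
servo_tool(targets=[[0,0,0,0],[0,0,0,0],[0,0,0,0],[0,0,0,0],[0,0,0,0]])

```text
time_s: 8.88
position: [0.6256, 0.0216, 0.4837]
eef_rot: [0.06, 0.998, -0.0, -0.0]
contact_force: [0.3, 0.3, -7.7]
opening: 0.0062
finger_force: 107.6
```

```bash
python3 - <<'E'
from h import *
F=[]
for i in range(4):
    im=ctrl.camera("side");s=ctrl.get_state();F.append(np.r_[s["contact_force"],s["moment"]])
F=np.array(F);print(F.mean(0).round(2),s["position"],s["eef_rot"],s["time_s"])
q=s["eef_rot"];print("yaw",2*np.arctan2(q[1],q[0]))
t=ctrl.camera("top")
a=cv2.resize(im[110:230,210:330,::-1],(600,600),interpolation=cv2.INTER_CUBIC)
b=cv2.resize(t[130:250,200:240,::-1],(200,600),interpolation=cv2.INTER_CUBIC)
cv2.imwrite("pics/t4full.png",t[:,:,::-1]);cv2.imwrite("pics/s4full.png",im[:,:,::-1])
cv2.imwrite("pics/s4.png",a)
E
```

```text
[-0.39  0.01 -7.34 -0.05 -0.3   0.01] [0.62573385 0.0218629  0.4837834 ] [ 5.93611103e-02  9.98236573e-01 -1.11218968e-05  4.56017440e-05] 9.0833
yaw 3.0228005977156616
```

View pics/s4.png

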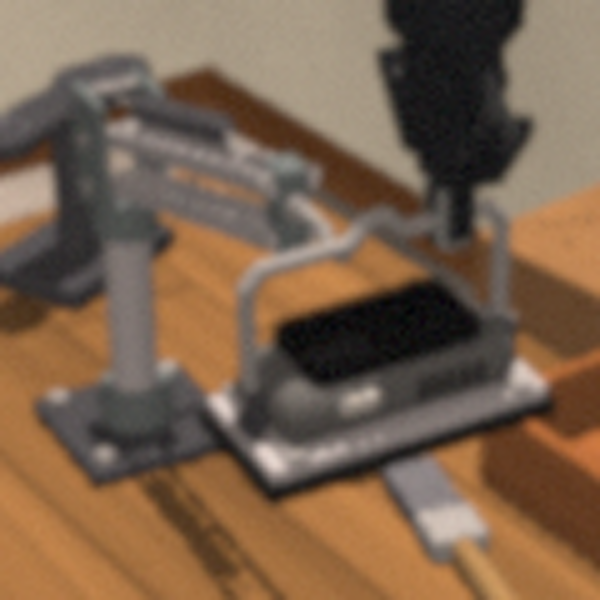

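The crown's flat is at crop (380,213), or about (285.6,152.2) in the full image. It sits in front of and above the hook rod, whose seat shows at about crop (320,235). I'll check this against the prediction.

```bash
python3 - <<'E'
from h import *
np.set_printoptions(precision=3,suppress=True)
p=np.array([.6257,.0217,.4837]);y=3.0228;c=p+.0455*np.array([np.cos(y),np.sin(y),0]);print("crown",c)
x=np.array([np.cos(y),np.sin(y),0])
g=p-[0,0,.159]   # bail centreline (grasp 4 mm above)
print(pix("side",[c+[0,0,.337-.4837],g+x*.1255,g-x*.0345,[.5872,.077,.297]]))
print("obs ends",(210+250/5,110+275/5),(210+498/5,110+212/5))
t=cv2.imread("pics/t4full.png");cv2.imwrite("pics/t4.png",cv2.resize(t[130:250,190:330],(700,600),interpolation=cv2.INTER_CUBIC))
E
```

```text
crown [0.581 0.027 0.484]
[[284.261 152.342]
 [257.749 163.07 ]
 [309.334 150.147]
 [275.756 157.944]]
obs ends (260.0, 165.0) (309.6, 152.4)
```

View pics/t4.png

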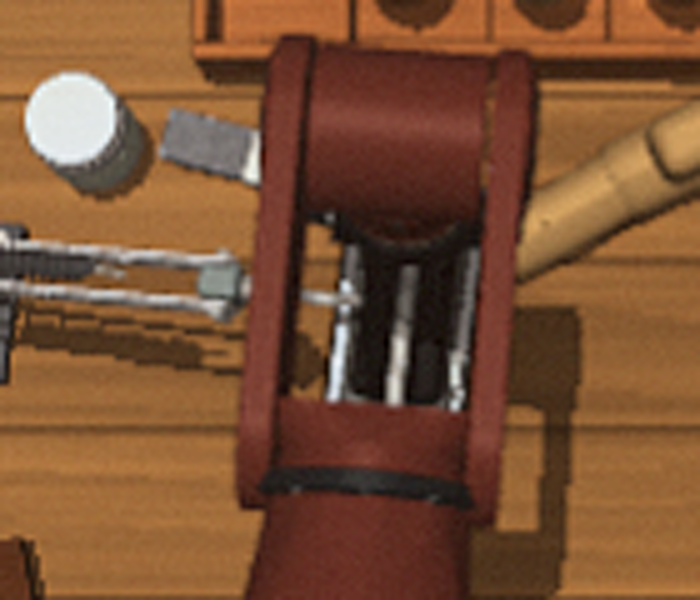

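The top view shows the hook nose at crop (358,300) and the bail running from (412,265) to (397,400). The bail lies crosswise to the arm and about 50 mm outward of the seat. I'll go in over the nose, then start down.

Emit:
servo_tool(targets=[[0,0.6,0,0],[0,1.6,0,0],[0,2.6,0,0],[0,3.6,0,0],[0,4.4,0,0]])

```text
time_s: 9.55
position: [0.6311, 0.0679, 0.4837]
eef_rot: [0.058, 0.998, 0.0, -0.0]
contact_force: [0.3, -0.1, -7.6]
opening: 0.006
finger_force: 107.6
```

Emit:
servo_tool(targets=[[0,0.5,0,0],[0,0.7,0,0],[0,0.7,0,0],[0,0.7,0.1,0],[0,0.7,0.3,0]])

```text
time_s: 9.97
position: [0.6319, 0.0727, 0.4809]
eef_rot: [0.059, 0.998, -0.0, 0.0]
contact_force: [0.3, 0.2, -6.5]
opening: 0.0065
finger_force: 107.6
```

Emit:
servo_tool(targets=[[0,0,0.2,0],[0,0,0.4,0],[0,0,0.6,0],[0,0,0.8,0],[0,0,1,0]])

```text
time_s: 10.38
position: [0.6318, 0.0728, 0.4703]
eef_rot: [0.059, 0.998, -0.0, -0.0]
contact_force: [0.1, -0.4, -7.7]
opening: 0.006
finger_force: 107.6
```

Emit:
servo_tool(targets=[[0,0,0.2,0],[0,0,0.4,0],[0,0,0.6,0],[0,0,0.8,0],[0,0,1,0]])

```text
time_s: 10.8
position: [0.6318, 0.073, 0.4605]
eef_rot: [0.059, 0.998, 0.0, 0.0]
contact_force: [0.2, -0.2, -7.3]
opening: 0.0063
finger_force: 107.6
```

```bash
python3 - <<'E'
from h import *
F=[]
for i in range(3):
    im=ctrl.camera("side");s=ctrl.get_state();F.append(np.r_[s["contact_force"],s["moment"]])
F=np.array(F);print(F.mean(0).round(2),s["position"],s["time_s"])
a=cv2.resize(im[120:200,220:320,::-1],(800,640),interpolation=cv2.INTER_CUBIC)[:600]
cv2.imwrite("pics/s5.png",a)
E
```

```text
[ 0.09  0.33 -7.86 -0.05 -0.28  0.01] [0.63174767 0.07302768 0.46034521] 10.95
```

View pics/s5.png

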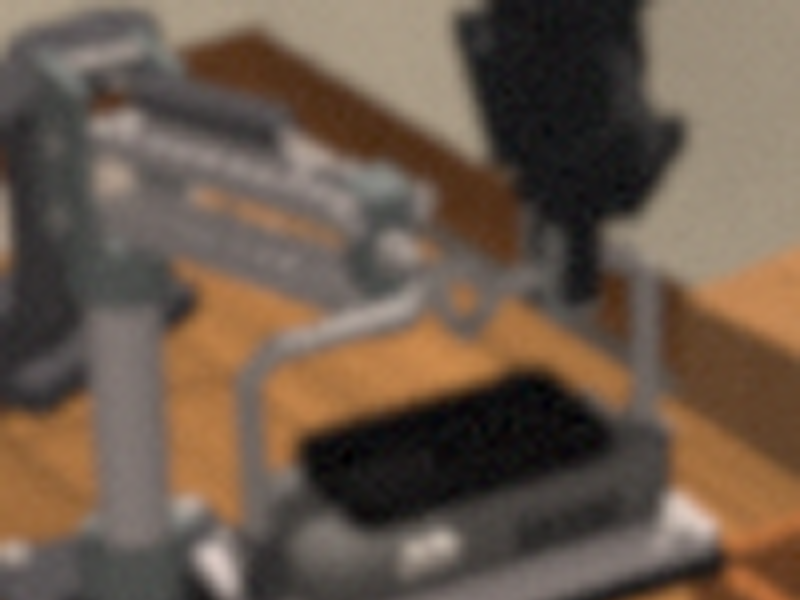

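The crown, at crop (460,268), sits over the hook, with the seat at (467,322) and the nose at (488,300) in front of the bail. Alignment is good, so I'll keep lowering.

Emit:
servo_tool(targets=[[0,0,0.2,0],[0,0,0.4,0],[0,0,0.6,0],[0,0,0.8,0],[0,0,1,0]])

```text
time_s: 11.37
position: [0.6318, 0.073, 0.4504]
eef_rot: [0.059, 0.998, -0.0, -0.0]
contact_force: [-0.2, 0.1, -7.1]
opening: 0.0062
finger_force: 107.6
```

Emit:
servo_tool(targets=[[0,0,0.2,0],[0,0,0.4,0],[0,0,0.6,0],[0,-0.05,0.8,0],[0,-0.1,1,0]])

```text
time_s: 11.78
position: [0.6321, 0.072, 0.4414]
eef_rot: [0.059, 0.998, 0.0, 0.001]
contact_force: [1.4, -0.6, -4.4]
opening: 0.0061
finger_force: 107.8
```

```bash
cat > f.py <<'E'
from h import *
np.set_printoptions(precision=3,suppress=True)
F=[]
for i in range(4):
    ctrl.camera("top");s=ctrl.get_state();F.append(np.r_[s["contact_force"],s["moment"]])
F=np.array(F);print(F.mean(0),F.std(0)[:3],s["position"],s["time_s"])
E
python3 f.py
```

```text
[ 2.362 -0.202 -5.441 -0.141 -0.582  0.002] [0.565 0.378 0.345] [0.632 0.072 0.441] 11.9833
```

Contact has been made. The sideways force of +2.4 N in x says the hook is bearing on the +x flank, so I'll shift the crown toward +x.

Emit:
servo_tool(targets=[[-0.05,0,0,0],[-0.1,0,0,0],[-0.15,0,0,0],[-0.2,0,0,0],[-0.2,0,0,0]])

```text
time_s: 12.4
position: [0.6335, 0.0718, 0.4404]
eef_rot: [0.059, 0.998, -0.0, -0.001]
contact_force: [-0.4, -0.4, -4.4]
opening: 0.0065
finger_force: 107.8
```

```bash
python3 f.py
```

```text
[-1.077 -0.369 -5.227 -0.097 -0.123  0.035] [0.215 0.435 0.588] [0.634 0.072 0.44 ] 12.6
```

Emit:
servo_tool(targets=[[0.06,-0.04,0.2,0],[0.06,-0.08,0.4,0],[0.06,-0.12,0.6,0],[0.06,-0.16,0.8,0],[0.06,-0.2,1,0]])

```text
time_s: 13.02
position: [0.633, 0.0697, 0.4306]
eef_rot: [0.059, 0.998, -0.0, 0.0]
contact_force: [1.4, -0.1, -4.8]
opening: 0.0063
finger_force: 107.9
```

Emit:
servo_tool(targets=[[0,-0.05,0.2,0],[0,-0.1,0.4,0],[0,-0.14,0.6,0],[0,-0.18,0.8,0],[0,-0.22,1,0]])

```text
time_s: 13.43
position: [0.6327, 0.0677, 0.4207]
eef_rot: [0.059, 0.998, 0.0, 0.0]
contact_force: [0.9, -0.6, -4.1]
opening: 0.006
finger_force: 107.9
```

```bash
python3 f.py
```

```text
[ 0.532 -0.658 -4.164 -0.124 -0.287  0.023] [0.824 0.331 0.418] [0.633 0.068 0.421] 13.6333
```

Emit:
servo_tool(targets=[[0,-0.04,0.2,0],[0,-0.08,0.4,0],[0,-0.12,0.6,0],[0,-0.15,0.8,0],[0,-0.18,1,0]])

```text
time_s: 14.05
position: [0.6324, 0.066, 0.4105]
eef_rot: [0.059, 0.998, 0.0, -0.0]
contact_force: [0.3, -0.3, -3.8]
opening: 0.0062
finger_force: 108.0
```

Emit:
servo_tool(targets=[[0,-0.03,0.2,0],[0,-0.06,0.4,0],[0,-0.09,0.6,0],[0,-0.11,0.8,0],[0,-0.13,1,0]])

```text
time_s: 14.47
position: [0.6322, 0.0647, 0.4006]
eef_rot: [0.059, 0.998, 0.0, 0.0]
contact_force: [-0.0, 0.2, -2.4]
opening: 0.0066
finger_force: 108.1
```

Emit:
servo_tool(targets=[[0,-0.02,0.2,0],[0,-0.04,0.4,0],[0,-0.06,0.6,0],[0,-0.08,0.8,0],[0,-0.1,1,0]])

```text
time_s: 14.88
position: [0.6321, 0.0637, 0.3906]
eef_rot: [0.059, 0.998, 0.0, 0.0]
contact_force: [-0.0, 1.1, -2.6]
opening: 0.0063
finger_force: 108.1
```

Emit:
servo_tool(targets=[[0,-0.01,0.2,0],[0,-0.02,0.4,0],[0,-0.03,0.6,0],[0,-0.04,0.8,0],[0,-0.05,1,0]])

```text
time_s: 15.3
position: [0.6323, 0.0629, 0.3808]
eef_rot: [0.059, 0.998, -0.0, 0.001]
contact_force: [0.4, 0.7, -0.8]
opening: 0.0062
finger_force: 108.8
```

```bash
python3 f.py
```

```text
[ 0.587  0.461 -2.264  0.04  -0.249  0.001] [0.511 0.303 0.179] [0.632 0.063 0.381] 15.5
```

Emit:
servo_tool(targets=[[-0.03,0,0.2,0],[-0.03,-0.01,0.4,0],[-0.03,-0.01,0.6,0],[-0.03,-0.02,0.8,0],[-0.03,-0.02,1,0]])

```text
time_s: 15.92
position: [0.6324, 0.0628, 0.3706]
eef_rot: [0.059, 0.998, -0.0, 0.0]
contact_force: [1.1, 0.3, -1.2]
opening: 0.0061
finger_force: 108.9
```

Emit:
servo_tool(targets=[[0,0,0.2,0],[0,0,0.4,0],[0,0.01,0.6,0],[0,0.02,0.8,0],[0,0.02,1,0]])

```text
time_s: 16.33
position: [0.6324, 0.0631, 0.3606]
eef_rot: [0.059, 0.998, -0.0, 0.0]
contact_force: [1.7, -0.3, -1.5]
opening: 0.0062
finger_force: 108.8
```

Emit:
servo_tool(targets=[[0,0.01,0.2,0],[0,0.02,0.4,0],[0,0.03,0.6,0],[0,0.04,0.8,0],[0,0.06,1,0]])

```text
time_s: 16.75
position: [0.6325, 0.0637, 0.3507]
eef_rot: [0.059, 0.998, 0.0, 0.0]
contact_force: [1.1, 0.9, 1.3]
opening: 0.0061
finger_force: 109.1
```

```bash
python3 f.py; python3 f.py
```

```text
[ 0.098  0.158 -0.784  0.044 -0.14  -0.006] [0.433 0.488 0.714] [0.632 0.064 0.351] 16.95
[ 0.097  0.319 -0.428  0.044 -0.058 -0.033] [0.453 0.176 0.499] [0.632 0.064 0.351] 17.15
```

Emit:
servo_tool(targets=[[0,0.01,0.2,0],[0,0.03,0.4,0],[0,0.05,0.6,0],[0,0.06,0.7,0],[0,0.07,0.8,0]])

```text
time_s: 17.57
position: [0.6326, 0.0644, 0.3426]
eef_rot: [0.059, 0.998, 0.0, 0.0]
contact_force: [1.2, 0.4, -0.4]
opening: 0.006
finger_force: 109.0
```

```bash
sed -i 's/range(4)/range(30)/' f.py; python3 f.py
```

```text
[ 1.169  0.741 -0.112  0.108 -0.172 -0.039] [0.43  0.492 0.874] [0.633 0.064 0.343] 19.0667
```

Emit:
servo_tool(targets=[[-0.03,0.02,0.05,0],[-0.06,0.05,0.1,0],[-0.08,0.08,0.15,0],[-0.08,0.1,0.2,0],[-0.08,0.1,0.2,0]])

```text
time_s: 19.48
position: [0.6332, 0.0651, 0.3402]
eef_rot: [0.059, 0.998, -0.0, -0.001]
contact_force: [-0.6, -1.1, -0.2]
opening: 0.0058
finger_force: 109.1
```

```bash
python3 f.py
```

```text
[-1.228 -2.142 -0.34  -0.305  0.165  0.089] [0.582 0.865 0.52 ] [0.633 0.065 0.341] 20.9833
```

Emit:
servo_tool(targets=[[0.02,-0.02,0.1,0],[0.04,-0.05,0.2,0],[0.04,-0.04,0.3,0],[0.04,-0.03,0.4,0],[0.04,-0.03,0.4,0]])

```text
time_s: 21.4
position: [0.6332, 0.0654, 0.3366]
eef_rot: [0.059, 0.998, 0.0, 0.0]
contact_force: [0.9, 0.9, 1.1]
opening: 0.0058
finger_force: 109.1
```

```bash
python3 f.py
```

```text
[ 0.871  1.396  0.479  0.231 -0.133 -0.063] [0.614 0.971 0.645] [0.633 0.065 0.337] 22.9
```

```bash
python3 - <<'E'
from h import *
np.set_printoptions(precision=2,suppress=True,linewidth=200)
F=[]
for i in range(16):
    ctrl.camera("top");s=ctrl.get_state();F.append(np.r_[s["contact_force"],s["moment"],s["position"][2]*100])
F=np.array(F);print(F.T);print(F.mean(0))
cv2.imwrite("pics/s6.png",cv2.resize(ctrl.camera("side")[110:230,200:320,::-1],(600,600),interpolation=cv2.INTER_CUBIC))
E
```

```text
[[ 1.82  1.29  1.21  2.41  1.8   2.39  1.18  1.79  2.04  2.34  2.83  2.82  2.32  2.91  2.79  2.14]
 [ 1.75  2.61  2.28  2.19  3.07  1.96  2.35  2.03  3.2   2.66  2.01  2.44  2.74  2.49  2.47  2.22]
 [ 0.84  0.25  1.3   1.02  0.56  0.63  1.08  1.    1.6   0.74  1.24  1.23  0.07  0.62  0.5   1.17]
 [ 0.37  0.38  0.33  0.5   0.35  0.36  0.41  0.42  0.38  0.4   0.39  0.38  0.41  0.42  0.39  0.42]
 [-0.3  -0.26 -0.25 -0.28 -0.28 -0.31 -0.28 -0.36 -0.3  -0.33 -0.31 -0.32 -0.35 -0.3  -0.34 -0.33]
 [-0.14 -0.1  -0.15 -0.16 -0.14 -0.14 -0.09 -0.16 -0.07 -0.15 -0.12 -0.11 -0.16 -0.14 -0.17 -0.18]
 [33.68 33.68 33.68 33.68 33.68 33.68 33.68 33.68 33.68 33.68 33.68 33.67 33.67 33.67 33.68 33.68]]
[ 2.13  2.4   0.87  0.4  -0.31 -0.14 33.68]
```

View pics/s6.png

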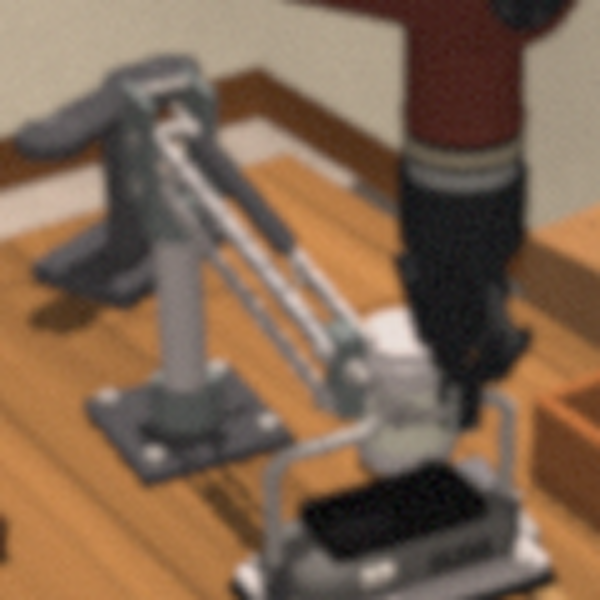

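The arm is down, with the links now sloping towards the head. The bail is in the hook at about crop (380,425), and nothing else is in contact. The moments match a single small residual force at the crown, so I'll relieve that sideways force.

Emit:
servo_tool(targets=[[-0.02,0.02,0,0],[-0.04,0.04,0,0],[-0.06,0.06,0,0],[-0.06,0.06,0,0],[-0.06,0.06,0,0]])

```text
time_s: 24.17
position: [0.6334, 0.0653, 0.3364]
eef_rot: [0.059, 0.998, -0.0, -0.001]
contact_force: [0.6, 0.7, 0.5]
opening: 0.0062
finger_force: 109.2
```

```bash
cat > g.py <<'E'
from h import *
np.set_printoptions(precision=2,suppress=True,linewidth=200)
F=[]
for i in range(18):
    ctrl.camera_model("top");ctrl.camera("top");s=ctrl.get_state();F.append(np.r_[s["contact_force"],s["moment"]])
F=np.array(F)
for k in range(3):print(F[6*k:6*k+6].mean(0))
print(s["position"]*100,s["time_s"])
E
python3 g.py
```

```text
[ 0.41  0.37  0.26  0.07 -0.06 -0.03]
[ 0.04 -0.01  0.07 -0.04  0.03  0.01]
[-0.87 -0.7  -0.29 -0.1   0.1   0.06]
[63.35  6.54 33.65] 25.0667
```

```bash
python3 g.py; python3 g.py
```

```text
[-1.14 -1.21 -0.15 -0.19  0.18  0.06]
[-1.55 -1.47 -0.09 -0.22  0.23  0.07]
[-1.84 -2.09 -0.46 -0.27  0.26  0.08]
[63.36  6.55 33.66] 25.9667Traceback (most recent call last):
  File "g.py", line 5, in <module>
    ctrl.camera_model("top");ctrl.camera("top");s=ctrl.get_state();F.append(np.r_[s["contact_force"],s["moment"]])
                             ~~~~~~~~~~~^^^^^^^
ValueError: 200 camera calls are used up
```

Emit:
servo_tool(targets=[[0.02,-0.02,0,0],[0.03,-0.03,0,0],[0.03,-0.03,0,0],[0.03,-0.03,0,0],[0.03,-0.03,0,0]])

```text
time_s: 27.08
position: [0.6334, 0.0654, 0.3368]
eef_rot: [0.059, 0.998, 0.0, 0.0]
contact_force: [-1.3, -0.9, -0.8]
opening: 0.0061
finger_force: 109.1
```

Emit:
servo_tool(targets=[[0,0,0,0],[0,0,0,0],[0,0,0,0],[0,0,0,0],[0,0,0,0]])

```text
time_s: 27.5
position: [0.6334, 0.0654, 0.3368]
eef_rot: [0.059, 0.998, 0.0, 0.0]
contact_force: [-1.4, -0.8, -0.3]
opening: 0.0065
finger_force: 109.1
```

Emit:
servo_tool(targets=[[0,0,0,0],[0,0,0,0],[0,0,0,0],[0,0,0,0],[0,0,0,0]])

```text
time_s: 27.92
position: [0.6334, 0.0653, 0.3368]
eef_rot: [0.059, 0.998, 0.0, 0.0]
contact_force: [-1.6, -1.2, 0.7]
opening: 0.006
finger_force: 109.1
```

```bash
python3 -c "
from bench import ctrl
s=ctrl.get_state();print(s['contact_force'],s['moment'])"
```

```text
[-1.56195015 -1.17168828  0.66176885] [-0.07177853  0.16293244  0.03369457]
```

Emit:
servo_tool(targets=[[0.02,-0.02,0,0],[0.03,-0.02,0,0],[0.03,-0.02,0,0],[0.03,-0.02,0,0],[0.03,-0.02,0,0]])

```text
time_s: 28.33
position: [0.6332, 0.0652, 0.3369]
eef_rot: [0.059, 0.998, 0.0, 0.0]
contact_force: [0.9, -0.1, 1.0]
opening: 0.0064
finger_force: 109.1
```

Emit:
servo_tool(targets=[[0,0,0,0],[0,0,0,0],[0,0,0,0],[0,0,0,0],[0,0,0,0]], force=20)

```text
time_s: 28.75
position: [0.6331, 0.0652, 0.3368]
eef_rot: [0.059, 0.998, 0.0, 0.0]
contact_force: [1.4, 0.8, 0.1]
opening: 0.006
finger_force: 109.1
```

Emit:
servo_tool(targets=[[0,0,0,0],[0,0,0,0],[0,0,0,0],[0,0,0,0],[0,0,0,0]])

```text
time_s: 29.17
position: [0.6331, 0.0652, 0.3368]
eef_rot: [0.059, 0.998, 0.0, 0.0]
contact_force: [1.2, 1.3, 0.3]
opening: 0.0065
finger_force: 109.1
```

Emit:
servo_tool(targets=[[0,0,0,0],[0,0,0,0],[0,0,0,0],[0,0,0,0],[0,0,0,0]])

```text
time_s: 29.58
position: [0.6331, 0.0652, 0.3368]
eef_rot: [0.059, 0.998, 0.0, 0.0]
contact_force: [2.0, 1.0, 0.6]
opening: 0.0063
finger_force: 109.1
```

Emit:
servo_tool(targets=[[0,0,0,0],[0,0,0,0],[0,0,0,0],[0,0,0,0],[0,0,0,0]])

```text
time_s: 30.0
position: [0.6331, 0.0652, 0.3368]
eef_rot: [0.059, 0.998, 0.0, 0.0]
contact_force: [0.7, 2.2, 0.3]
opening: 0.0058
finger_force: 109.1
```

Emit:
servo_tool(targets=[[0,0,0,0],[0,0,0,0],[0,0,0,0],[0,0,0,0],[0,0,0,0]])

```text
time_s: 30.42
position: [0.6331, 0.0652, 0.3368]
eef_rot: [0.059, 0.998, 0.0, 0.0]
contact_force: [2.3, 2.6, 1.0]
opening: 0.0061
finger_force: 109.1
```

Emit:
servo_tool(targets=[[-0.02,0.02,0,0],[-0.02,0.02,0,0],[-0.02,0.02,0,0],[-0.02,0.02,0,0],[-0.02,0.02,0,0]], jaw=-1, force=20)

```text
time_s: 30.83
position: [0.6332, 0.0653, 0.3366]
eef_rot: [0.059, 0.998, -0.0, -0.0]
contact_force: [1.7, 1.1, 0.4]
opening: 0.0063
finger_force: 109.1
```

Emit:
servo_tool(targets=[[0,0,0,0],[0,0,0,0],[0,0,0,0],[0,0,0,0],[0,0,0,0]])

```text
time_s: 31.25
position: [0.6332, 0.0653, 0.3367]
eef_rot: [0.059, 0.998, -0.0, -0.0]
contact_force: [1.7, 1.0, 1.2]
opening: 0.0061
finger_force: 109.1
```

Emit:
servo_tool(targets=[[0,0,0,0],[0,0,0,0],[0,0,0,0],[0,0,0,0],[0,0,0,0]])

```text
time_s: 31.67
position: [0.6332, 0.0653, 0.3367]
eef_rot: [0.059, 0.998, -0.0, -0.0]
contact_force: [1.9, 1.2, 0.3]
opening: 0.0058
finger_force: 109.1
```

Emit:
servo_tool(targets=[[-0.02,0.015,0,0],[-0.02,0.015,0,0],[-0.02,0.015,0,0],[-0.02,0.015,0,0],[-0.02,0.015,0,0]])

```text
time_s: 32.08
position: [0.6333, 0.0653, 0.3366]
eef_rot: [0.059, 0.998, -0.0, -0.0]
contact_force: [0.9, -0.5, 0.1]
opening: 0.0059
finger_force: 109.1
```

Emit:
servo_tool(targets=[[0,0,0,0],[0,0,0,0],[0,0,0,0],[0,0,0,0],[0,0,0,0]])

```text
time_s: 32.5
position: [0.6334, 0.0654, 0.3366]
eef_rot: [0.059, 0.998, -0.0, -0.0]
contact_force: [0.2, 0.0, -0.0]
opening: 0.0061
finger_force: 109.1
```

All forces are near zero, so I'll open slightly.

Emit:
servo_tool(targets=[[0,0,0,0],[0,0,0,0],[0,0,0,0],[0,0,0,0],[0,0,0,0]], jaw=-0.5)

```text
time_s: 32.92
position: [0.6334, 0.0655, 0.3366]
eef_rot: [0.059, 0.998, 0.0, -0.0]
contact_force: [-0.1, 0.5, 0.5]
opening: 0.0212
finger_force: 0.0
```

Emit:
servo_tool(targets=[[0,0,0,0],[0,0,0,0],[0,0,0,0],[0,0,0,0],[0,0,0,0]], jaw=-0.1)

```text
time_s: 33.33
position: [0.6335, 0.0654, 0.3367]
eef_rot: [0.059, 0.998, -0.0, -0.0]
contact_force: [0.8, -0.3, -0.3]
opening: 0.0384
finger_force: 0.0
```

Emit:
servo_tool(targets=[[0,0,0,0],[0,0,0,0],[0,0,0,0],[0,0,0,0],[0,0,0,0]])

```text
time_s: 33.75
position: [0.6334, 0.0654, 0.3367]
eef_rot: [0.059, 0.998, -0.0, -0.0]
contact_force: [0.4, 0.3, 0.8]
opening: 0.038
finger_force: 0.0
```

Emit:
servo_tool(targets=[[0,0,-0.3,0],[0,0,-0.8,0],[0,0,-1.4,0],[0,0,-2.2,0],[0,0,-3,0]])

```text
time_s: 34.17
position: [0.6336, 0.0654, 0.3678]
eef_rot: [0.059, 0.998, 0.0, 0.0]
contact_force: [0.6, -0.1, -0.9]
opening: 0.0384
finger_force: 0.0
```

Emit:
servo_tool(targets=[[0,0,-1.5,0],[0,0,-3,0],[0,0,-4.5,0],[0,0,-6,0],[0,0,-7.5,0]])

```text
time_s: 34.58
position: [0.6334, 0.0654, 0.4437]
eef_rot: [0.059, 0.998, 0.0, 0.001]
contact_force: [0.1, 0.5, -0.5]
opening: 0.0384
finger_force: 0.0
```

Emit:
servo_tool(targets=[[0,0,-1.5,0],[0,0,-3,0],[0,0,-4,0],[0,0,-4.5,0],[0,0,-4.5,0]])

```text
time_s: 35.0
position: [0.6337, 0.0654, 0.489]
eef_rot: [0.059, 0.998, 0.0, 0.002]
contact_force: [1.4, 0.7, -0.5]
opening: 0.0383
finger_force: 0.0
```

Emit:
servo_tool(targets=[[0,0,0,0],[0,0,0,0],[0,0,0,0],[0,0,0,0],[0,0,0,0]])

```text
time_s: 35.42
position: [0.6334, 0.0654, 0.4858]
eef_rot: [0.059, 0.998, -0.0, -0.001]
contact_force: [-0.1, 0.2, -0.3]
opening: 0.0382
finger_force: 0.0
```

Emit:
servo_tool(targets=[[0,0,0,0],[0,0,0,0],[0,0,0,0],[0,0,0,0],[0,0,0,0]])

```text
time_s: 35.83
position: [0.6335, 0.0654, 0.4867]
eef_rot: [0.059, 0.998, -0.0, 0.0]
contact_force: [-0.3, 0.3, -0.6]
opening: 0.0384
finger_force: 0.0
```

Emit:
servo_tool(targets=[[0,0,0,0],[0,0,0,0],[0,0,0,0],[0,0,0,0],[0,0,0,0]])

```text
time_s: 36.25
position: [0.6334, 0.0654, 0.4867]
eef_rot: [0.059, 0.998, -0.0, 0.0]
contact_force: [0.4, -0.9, -0.0]
opening: 0.0384
finger_force: 0.0
```

Emit:
servo_tool(targets=[[0,0,0,0],[0,0,0,0],[0,0,0,0],[0,0,0,0],[0,0,0,0]])

```text
time_s: 36.67
position: [0.6334, 0.0655, 0.4867]
eef_rot: [0.059, 0.998, 0.0, 0.0]
contact_force: [0.2, 0.5, -1.1]
opening: 0.0386
finger_force: 0.0
```

Emit:
servo_tool(targets=[[0,0,0,0],[0,0,0,0],[0,0,0,0],[0,0,0,0],[0,0,0,0]])

```text
time_s: 37.08
position: [0.6334, 0.0654, 0.4867]
eef_rot: [0.059, 0.998, -0.0, -0.0]
contact_force: [0.0, -0.1, -0.1]
opening: 0.0383
finger_force: 0.0
```

Emit:
servo_tool(targets=[[0,0,0,0],[0,0,0,0],[0,0,0,0],[0,0,0,0],[0,0,0,0]])

```text
time_s: 37.5
position: [0.6335, 0.0654, 0.4867]
eef_rot: [0.059, 0.998, -0.0, 0.0]
contact_force: [-0.6, 0.4, 0.2]
opening: 0.0382
finger_force: 0.0
```

Emit:
servo_tool(targets=[[0,0,0,0],[0,0,0,0],[0,0,0,0],[0,0,0,0],[0,0,0,0]])

```text
time_s: 37.92
position: [0.6335, 0.0654, 0.4867]
eef_rot: [0.059, 0.998, 0.0, 0.0]
contact_force: [0.0, -1.0, 0.1]
opening: 0.0386
finger_force: 0.0
```

Emit:
servo_tool(targets=[[0,0,0,0],[0,0,0,0],[0,0,0,0],[0,0,0,0],[0,0,0,0]])

```text
time_s: 38.33
position: [0.6334, 0.0654, 0.4867]
eef_rot: [0.059, 0.998, -0.0, 0.0]
contact_force: [0.1, -0.6, 0.7]
opening: 0.0386
finger_force: 0.0
```

Emit:
servo_tool(targets=[[0,0,0,0],[0,0,0,0],[0,0,0,0],[0,0,0,0],[0,0,0,0]])

```text
time_s: 38.75
position: [0.6335, 0.0654, 0.4867]
eef_rot: [0.059, 0.998, -0.0, 0.0]
contact_force: [0.6, 0.7, 0.1]
opening: 0.0385
finger_force: 0.0
```

Emit:
servo_tool(targets=[[0,0,0,0],[0,0,0,0],[0,0,0,0],[0,0,0,0],[0,0,0,0]])

```text
time_s: 39.17
position: [0.6335, 0.0654, 0.4867]
eef_rot: [0.059, 0.998, -0.0, 0.0]
contact_force: [-1.0, 0.8, 0.5]
opening: 0.0385
finger_force: 0.0
```

Emit:
servo_tool(targets=[[0,0,0,0],[0,0,0,0],[0,0,0,0],[0,0,0,0],[0,0,0,0]])

```text
time_s: 39.58
position: [0.6334, 0.0654, 0.4867]
eef_rot: [0.059, 0.998, -0.0, -0.0]
contact_force: [0.0, -0.3, -0.4]
opening: 0.0382
finger_force: 0.0
```

Emit:
servo_tool(targets=[[0,0,0,0],[0,0,0,0],[0,0,0,0],[0,0,0,0],[0,0,0,0]])

```text
time_s: 40.0
position: [0.6335, 0.0654, 0.4867]
eef_rot: [0.059, 0.998, -0.0, -0.0]
contact_force: [-0.1, 0.2, 1.2]
opening: 0.0384
finger_force: 0.0
```

```bash
python3 -c "
from bench import ctrl
print(ctrl.get_state()['contact_force'],ctrl.job_done())"
```

```text
the job is handed in; nothing more can be done
[-0.05947034  0.15320375  1.22591245] None
```

I hung the sander by its crown on the balancer hook, let go with wrist forces near zero, backed the gripper clear and handed the job in at about 40 s; I'd used up the camera calls by then, so whether it hangs level and still afterwards isn't confirmed by a picture.

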